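# Click the aperture ring to its middle stop

## Task

The lens lying in the clamped aluminium cradle has a knurled black aperture ring, now at its first click stop. Rest a fingertip gently on top of the ring and drag it round by friction one click only, without overrunning into the click after it, so that it sits in the middle stop with its orange mark at the white index line on the barrel. Then lift clear; do not pull the lens up, and leave the loose things on the bench where they are.

Things in the scene. Friction and masses are not known exactly. Their poses are not given: they have to be found in the camera images.
- cradle: Aluminium lens cradle, fixed by a blue clamp at its -y end (up to 92 mm high, 112 mm from the origin); plate 120 x 135 mm, at any yaw. Origin on the bench under the middle of the aperture ring; z up, y along the lens axis to the front glass. Two 8 mm side rails along y at x = +-44 mm, tops 92 mm over the bench; fingers do not fit between rail and ring.
- ring_top (a point): Highest point of the aperture ring, mid-width, 108 mm above the bench, straight over the cradle's origin. It does not turn with the ring but sinks with the lens. Axes as the cradle's: +x is the way the ring's top must be dragged, y is the lens axis. The ring is a black cylinder lying on its side, 76 mm diameter, 24 mm wide along y; the barrel beside it is 4 to 6 mm smaller in radius.
- ring (a joint): Angle of the knurled aperture ring, rad, growing as its top moves to the cradle's +x. Springy click stops at 0 (white mark at the index; starts here within 0.03), 0.419 (24 degrees, orange mark, the middle stop wanted; 16 mm of rim travel) and 0.838 (blue mark). Turning takes about 1.5 N at the rim, so 5 to 8 N of fingertip press grips. Released past a crest (0.21, 0.63 rad) it snaps into the next stop.
- orange_mark (a point): Centre of the orange mark, 5 x 7 mm, on the plain band at the ring's +y edge, 38 mm from the lens axis; it turns with the ring. White and blue marks of the same size lie 24 degrees either side of it: white towards the cradle's +x, blue towards -x.
- index_line (a point): Centre of the fixed white index line, 4 x 14 mm along y, on the black barrel just beside the ring's +y edge, 25 degrees from the top of the lens towards the cradle's +x.
- lens (a joint): How far the lens, with the ring, is pressed down on its springs, m: 0 at rest, grows downward by 0.5 mm per newton, hard stop at 0.012 (24 N). It can be pulled up 4 mm (-0.004) at most.
- filter: Glass polarizer filter in a dark steel rim, 67 mm diameter, 7 mm high, lying loose near the cradle. Origin at the centre of its underside.
- spanner: Stainless lens spanner, 110 mm long (y), 34 mm wide, 12 mm high at its pins, lying loose near the cradle. Origin at the centre of its underside.
- bumper: Blue silicone camera bumper, open shell 130 x 70 x 22 mm (long along x), loose near the lens's front end. Origin at the centre of its underside.
- cap: Black lens cap, 68 mm diameter, 12 mm high, loose. Origin at the centre of its underside.
- jar: Amber jar of screws with a red cap, 52 mm diameter, 60 mm high, loose. Origin at the centre of its underside.
- blower: Red rubber air blower standing on its foot, 56 mm diameter, 90 mm high, loose. Origin at the centre of its underside.
- driver: Screwdriver about 150 mm long lying along its x, loose. Origin near its middle, on the bench.
Things that resemble listed ones, but are neither listed nor needed, are in the scene too. Leave any purple look-alike of the cradle alone.

How it is judged:
On the way, in this order (a step that is already met when the one before it is completed fails the run):
1. a finger rests on the ring while it is still at its first stop (contact force between the fingers and cradle above 0.5 N and value of joint ring below 0.15 rad and value of joint lens above 0.0004 m), for 0.05 s.
2. the ring has been turned over the crest while a finger presses on it (value of joint ring above 0.22 rad and contact force between the fingers and cradle above 0.3 N).
At the end, for the whole second after the job is handed in: The ring sits still in its middle stop, at 0.419 rad within 0.06 rad, and the lens is back at its rest height within 1 mm, not pressed (value of joint ring between 0.359 and 0.479 rad and velocity of joint ring between -0.05 and 0.05 rad/s and value of joint lens between -0.001 and 0.001 m); the robot touches nothing.
It fails at once if the ring overran the middle stop towards the third (past 0.66 rad) (value of joint ring above 0.66 rad).
It fails at once if the cradle or lens was pressed with more than 30 N (contact force between the arm and cradle above 30 N).
It fails at once if the fingers pressed the cradle or lens with more than 30 N (contact force between the fingers and cradle above 30 N).
It fails at once if the lens was pulled up more than 2.5 mm off its rest (value of joint lens below -0.0025 m).
It fails at once if a loose thing on the bench was moved more than 15 mm or lifted (distance of any of filter, spanner, bumper, cap, jar, blower, driver from where it was at the start of the episode above 0.015 m).
It also fails if it takes over 40 s, if anything falls off the work surface, if the arm or the gripper's body presses on something with over 40 N, if the wrist force passes 120 N, or if a joint passes its speed limit or range.

## Robot

A 6-joint arm with a two-finger parallel gripper is mounted at the origin on the work surface. World frame = base frame: x ahead of the robot, y to its left, z up, the work surface at z = 0. Lengths are in m, angles in rad, forces in N, time in s.
With the tool pointing down it reaches from about 0.275 to 0.875 m from the base axis. Payload 12.5 kg.
Tool frame: the origin (TCP) lies between the finger pads; the fingertips stand 19 mm ahead of it and the grasp point (between the pads) is the TCP; z points along the fingers, y is the line along which they close (so a half turn about z gives the same grasp; the last joint's range is limited). The gripper opens to 85 mm and grips with 20 to 120 N. Pads are 22 mm wide; open, the fingers measure 114 mm over their backs; the gripper's body (76 mm by 85 mm) begins 54 mm behind the grasp point. The pads swing forward as they close: fully open they stand 13 mm farther back than shut.
Start: joints at [1.165, 0.351, 1.652, -0, 1.139, -0.085], TCP at [0.173, 0.522, 0.221] pointing down, gripper open.
Joint ranges: [-2.75, 2.75], [-0.79, 2.1], [0.01, 2.65], [-1.57, 4.71], [0.07, 3.14], [-2.87, 2.87]. Speed limits (rad/s): [2.22, 2.22, 2.79, 3.14, 3.14, 3.14].

## Interface

Orientations are given as a rotation vector (axis times angle).
In Python, from plant import monitor, vision, ticket gives the robot as it stands. The module is installed in compiled form; this text tells all that it offers.
- The arm moves only by the shell command python3 -m inch 'ROWS'. ROWS is a JSON object of lists of equal length, an entry for each row: "delta_rot": the turn, a rotation vector about the tool's x, y, z each as a share of 0.5 rad, from -1 to 1, a list of three; "xyz": the shift along the tool's x, y, z each as a share of 0.25 m, from -1 to 1, a list of three; "jaw": the closure, from -1 (fully open) to 1 (shut). In form: {"delta_rot": [[ax, ay, az], ...], "xyz": [[dx, dy, dz], ...], "jaw": [jaw, ...]}. A call has 1 to 12 rows; each row is the pose to reach, as a shift and turn from the pose commanded when the call began, along the tool's axes at that moment; what a row does not reach only later rows make up. A row lasts 1/12 s, in which the tool goes at most 41.7 mm and 7.16 degrees, less where a joint would pass 70% of its speed; a pose out of reach is approached as far as the arm can. A call with a number of a shift or a turn outside -1 to 1 is refused whole. A call with a gripper value outside its range is refused whole. The fingers move at their own pace and stop on an object; the grip force is fixed at half the most. Time passes only in rows, so rows that repeat a pose let the fingers close. It gives the time, the measured TCP pose, the force, the opening and the grip force at its end, in the units of the state.
- monitor.observe(): the state, without advancing time (a new reading comes with each control period).
- vision.camera(name): name is "side" or "top" or "wrist"; returns the picture (400x640x3 uint8, red, green, blue); there is no depth.
- vision.calibration(name): a dict with "vfov" (degrees; the focal length in pixels is half the picture's height over the tangent of half this angle, whatever the lens; pixels are square), "cx", "cy" (the principal point, pixels), "pose" (4x4, takes a point from camera to world coordinates); the wrist camera has in their place "T_tool_cam" (4x4, takes a point from camera to tool coordinates, whose origin is the TCP and whose axes are the flange's). Camera axes: x right, y up, looking along -z (the intrinsics and any distortion apply to the point x, -y, -z); pixel columns grow to the right and rows downward; lengths in m; the calibration is good to about 2 mm. A picture is of the moment at which its call begins: read the wrist's pose just before it. calibration takes no time and is no camera call.
- ticket.hand_in(): hands the job in; it is judged then, once.
The state is a dict: "time": time; "joints": joint angles; "qd": joint speeds; "joint_torque": joint torques, N m; "position": TCP position; "ee_rot": TCP orientation; "force": force on the tool from outside, world axes, zero at the start; "torque": the same for the moment, N m; "opening": opening from 0.0 (shut) to 1.0 (fully open); "finger_force": force on a finger pad.
Only numpy, scipy, OpenCV 4.12 (cv2) and the standard library are available. Lean on these libraries where they do the work, as an engineer would, in place of code of your own. Each camera call takes 0.05 s, during which the arm holds its last target. There are 200 camera calls.

## Working session

There is one attempt and no reset: what is moved stays moved. The work goes in short steps, Python scripts to look and compute and a shell command to move; the robot and the scene stay as the last step left them, time stands still between calls to the robot, and variables do not carry over. Pictures are saved under pics/ and viewed, at most 10 in all, crops included, and the job is handed in when it is done.

```bash
mkdir -p pics; cat > h.py <<'E'
import numpy as np, cv2
from plant import monitor, vision, ticket
from scipy.spatial.transform import Rotation as R
def shot(n):
    s=monitor.observe(); im=vision.camera(n); return s,im
def cam(n,s=None):
    c=vision.calibration(n); f=200/np.tan(np.radians(c['vfov'])/2)
    if 'pose' in c: T=np.array(c['pose'])
    else:
        W=np.eye(4);W[:3,:3]=R.from_rotvec(s['ee_rot']).as_matrix();W[:3,3]=s['position'];T=W@np.array(c['T_tool_cam'])
    return f,c['cx'],c['cy'],T,c
def ray(n,u,v,s=None):
    f,cx,cy,T,_=cam(n,s); d=T[:3,:3]@np.array([(u-cx)/f,-(v-cy)/f,-1]); return T[:3,3],d/np.linalg.norm(d)
def plane(n,u,v,z,s=None):
    o,d=ray(n,u,v,s); return o+d*(z-o[2])/d[2]
def proj(n,p,s=None):
    f,cx,cy,T,_=cam(n,s); q=T[:3,:3].T@(np.array(p)-T[:3,3]); return cx+f*q[0]/-q[2], cy-f*q[1]/-q[2]
def tri(r1,r2):
    A=np.stack([r1[1],-r2[1]],1);t=np.linalg.lstsq(A,r2[0]-r1[0],rcond=None)[0]
    a=r1[0]+t[0]*r1[1];b=r2[0]+t[1]*r2[1];return (a+b)/2,np.linalg.norm(a-b)
E
python3 - <<'E'
from h import *
ims=[]
for n in ['top','side']:
    s,im=shot(n); cv2.imwrite(f'pics/{n}0.png',im[...,::-1]); print(cam(n,s))
s,im=shot('wrist');print(cam('wrist',s)); cv2.imwrite('pics/w0.png',im[...,::-1]); print(s)
E
```

```text
(np.float64(368.7306324770783), 320.06341055698437, 195.2161032611524, array([[-0.02753217,  0.98492673, -0.17076685,  0.37512708],
       [-0.99914823, -0.03236754, -0.02559592, -0.0129206 ],
       [-0.03073741,  0.16991668,  0.98497895,  1.10581267],
       [ 0.        ,  0.        ,  0.        ,  1.        ]]), {'vfov': 56.95092965232651, 'cx': 320.06341055698437, 'cy': 195.2161032611524, 'pose': array([[-0.02753217,  0.98492673, -0.17076685,  0.37512708],
       [-0.99914823, -0.03236754, -0.02559592, -0.0129206 ],
       [-0.03073741,  0.16991668,  0.98497895,  1.10581267],
       [ 0.        ,  0.        ,  0.        ,  1.        ]])})
(np.float64(422.13407593212133), 313.27416238194326, 202.62692508993536, array([[ 0.89973212,  0.2293761 , -0.37130676,  0.08242315],
       [-0.43601201,  0.51017523, -0.74136007, -0.89022033],
       [ 0.01938123,  0.82891968,  0.55903178,  0.78606078],
       [ 0.        ,  0.        ,  0.        ,  1.        ]]), {'vfov': 50.70160873923449, 'cx': 313.27416238194326, 'cy': 202.62692508993536, 'pose': array([[ 0.89973212,  0.2293761 , -0.37130
[... 951 characters left out ...]
0]])})
{'time': 0.1, 'joints': array([ 1.16540612e+00,  3.51172261e-01,  1.65233489e+00, -1.82976665e-05,
        1.13910002e+00, -8.46180676e-02]), 'qd': array([-4.88604661e-04, -8.96153134e-05, -1.54833229e-03,  5.69637340e-04,
       -1.82849102e-03, -2.42901949e-04]), 'joint_torque': array([-5.80646138e-04, -5.06828070e+01, -2.91875571e+01, -1.21303028e-04,
        2.61977017e-03,  1.52539656e-05]), 'position': array([0.17328677, 0.5216756 , 0.22042737]), 'ee_rot': array([-5.01661587e-01, -3.10104705e+00,  1.55223340e-03]), 'force': array([ 0.24131353,  0.94751353, -0.23186874]), 'torque': array([-0.0119851 , -0.03560877,  0.05633648]), 'finger_force': 0.0, 'opening': 0.9965850353550152}
```

View pics/top0.png

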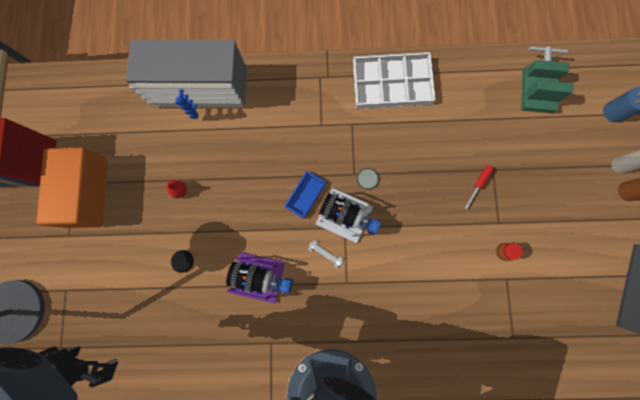

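View pics/side0.png

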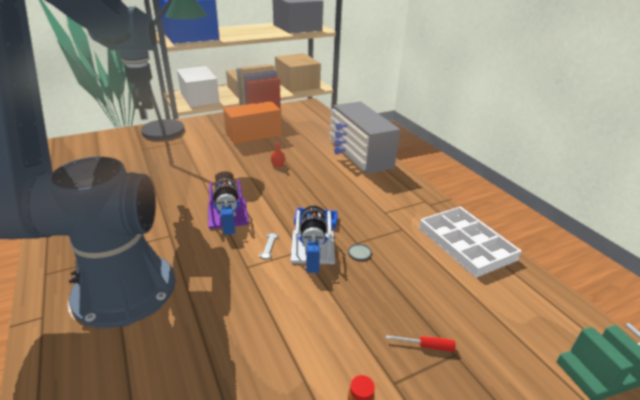

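The top view shows two candidates: the silver cradle at top (345,215) / side (314,235), and the purple one at top (257,278) / side (227,205). The silver one with the blue clamp fits, since the task calls the purple one a look-alike. I'll confirm with an enlarged crop.

```bash
python3 - <<'E'
from h import *
a=cv2.imread('pics/top0.png')[175:255,290:400]; b=cv2.imread('pics/side0.png')[195:280,280:350]
a=cv2.resize(a,(770,560),interpolation=cv2.INTER_CUBIC);cv2.imwrite('pics/c0.png',a)
# rough: ring centre pixels
print(plane('top',345,213,.108)); print(tri(ray('top',345,213),ray('side',313,220)))
E
```

```text
[ 0.49684117 -0.05343814  0.108     ]
(array([ 0.49958182, -0.05443558,  0.0984134 ]), np.float64(0.00334228152846287))
```

View pics/c0.png

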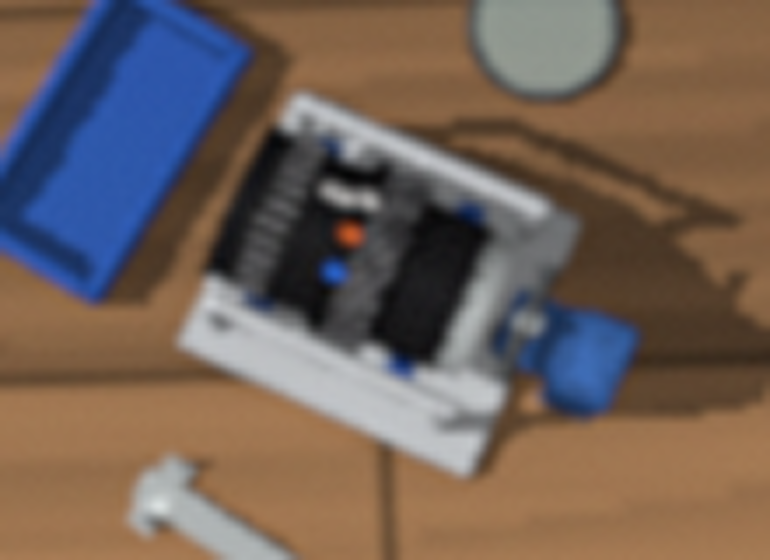

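The crop confirms the silver cradle. The clamp is at crop (590,360), so +y points up-left. The orange mark is at crop (350,235), and the knurled ring is centred near crop (375,260), about (0.497,-0.053), with a yaw near -25°. I'll approach at height with the jaws shut.

```bash
python3 -m inch '{"delta_rot":[[0,0,0],[0,0,0],[0,0,0],[0,0,0],[0,0,0],[0,0,0],[0,0,0],[0,0,0],[0,0,0],[0,0,0],[0,0,0],[0,0,0]],"xyz":[[-0.98,-0.89,0],[-0.98,-0.89,0],[-0.98,-0.89,0],[-0.98,-0.89,0],[-0.98,-0.89,0],[-0.98,-0.89,0],[-0.98,-0.89,0],[-0.98,-0.89,0],[-0.98,-0.89,0],[-0.98,-0.89,0],[-0.98,-0.89,0],[-0.98,-0.89,0]],"jaw":[1,1,1,1,1,1,1,1,1,1,1,1]}'
python3 -m inch '{"delta_rot":[[0,0,0.22],[0,0,0.22],[0,0,0.22],[0,0,0.22],[0,0,0.22],[0,0,0.22],[0,0,0.22],[0,0,0.22],[0,0,0.22],[0,0,0.22],[0,0,0.22],[0,0,0.22]],"xyz":[[-0.86,-0.89,0],[-0.86,-0.89,0],[-0.86,-0.89,0],[-0.86,-0.89,0],[-0.86,-0.89,0],[-0.86,-0.89,0],[-0.86,-0.89,0],[-0.86,-0.89,0],[-0.86,-0.89,0],[-0.86,-0.89,0],[-0.86,-0.89,0],[-0.86,-0.89,0]],"jaw":[1,1,1,1,1,1,1,1,1,1,1,1]}'
python3 - <<'E'
from h import *
s,im=shot('wrist');print(s['time'],s['position'],s['ee_rot'],s['force'],s['opening'])
cv2.imwrite('pics/w1.png',im[...,::-1]); np.save('w1.npy',np.r_[s['position'],s['ee_rot']])
print(R.from_rotvec(s['ee_rot']).as_matrix().round(3)); print(proj('wrist',[.497,-.053,.108],s))
E
```

```text
time: 1.15
position: [0.3352, 0.2344, 0.2208]
ee_rot: [-0.5, -3.101, -0.0]
force: [0.0, 0.0, 0.3]
opening: 0.002
finger_force: 0.0
time: 2.15
position: [0.4693, -0.0439, 0.2209]
ee_rot: [-0.668, -3.069, -0.0]
force: [-0.1, 0.0, 0.7]
opening: -0.001
finger_force: 0.0
2.15 [ 0.46930963 -0.04388993  0.22085289] [-6.68015767e-01 -3.06942151e+00 -1.65153546e-04] [-0.07795086  0.03955121  0.66984282] -0.0014108025915424397
[[-0.91   0.416 -0.   ]
 [ 0.416  0.91   0.   ]
 [ 0.     0.    -1.   ]]
(np.float64(329.38670565674425), np.float64(224.07793739485535))
```

View pics/w1.png

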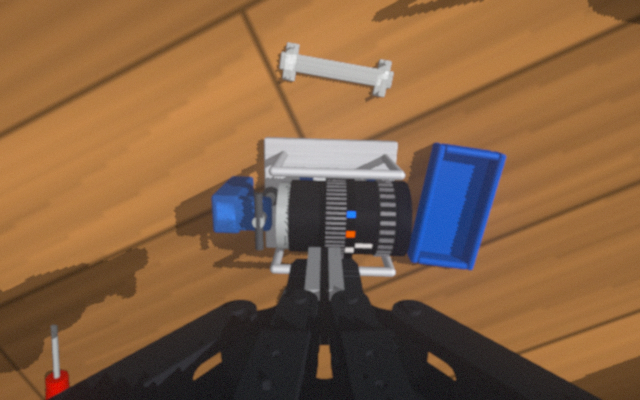

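The wrist view shows the lens aligned with the picture. The rails are at rows ~174 and ~268, the knurled ring spans columns 327-346, and the mark band with blue (351,214), orange (351,234) and white (362,246) runs to about column 357. The fingertip shows at (325,250).

```bash
python3 - <<'E'
from h import *
v=np.load('w1.npy'); s=dict(position=v[:3],ee_rot=v[3:])
M=R.from_rotvec(v[3:]).as_matrix()
im=cv2.imread('pics/w1.png').astype(int)
g=im.mean(2)
print('col325', [(r,int(g[r,300:322].mean())) for r in list(range(166,184))+list(range(260,278))])
print('row 222', g[200:209,318:364].mean(0).astype(int))
hsv=cv2.cvtColor(im.astype(np.uint8),cv2.COLOR_BGR2HSV)
for nm,lo,hi in [('or',(3,150,120),(18,255,255)),('bl',(100,150,120),(125,255,255))]:
    m=cv2.inRange(hsv,lo,hi); m[:, :345]=0;m[:,358:]=0;m[:200]=0;m[250:]=0
    y,x=np.nonzero(m); print(nm,x.mean(),y.mean(),x.min(),x.max(),len(x))
T=lambda p:(M.T@(p-v[:3]))
for u,w,z in [(300,174,.092),(390,176,.092),(300,268,.092),(385,271,.092),(327,205,.106),(346,205,.106),(357,205,.106),(351,214,.107),(351,234,.107)]:
    p=plane('wrist',u,w,z,s); print(u,w,p.round(4),'tool',T(p).round(4))
E
```

```text
col325 [(166, 196), (167, 185), (168, 183), (169, 194), (170, 208), (171, 218), (172, 219), (173, 210), (174, 193), (175, 172), (176, 147), (177, 129), (178, 123), (179, 115), (180, 92), (181, 62), (182, 49), (183, 48), (260, 90), (261, 89), (262, 89), (263, 90), (264, 89), (265, 91), (266, 90), (267, 92), (268, 91), (269, 93), (270, 93), (271, 93), (272, 93), (273, 92), (274, 93), (275, 94), (276, 94), (277, 94)]
row 222 [47 45 43 42 41 41 43 54 76 90 94 95 95 95 95 94 93 94 94 93 94 94 94 95
 96 96 94 91 74 52 45 43 43 43 44 44 44 45 47 47 47 46 47 47 46 48]
or 350.22058823529414 233.98529411764707 345 355 68
bl 351.06493506493507 214.23376623376623 346 356 77
300 174 [ 0.4535 -0.0591  0.092 ] tool [ 0.008  -0.0204  0.1289]
390 176 [0.4853 0.0063 0.092 ] tool [0.0063 0.0522 0.1289]
300 268 [ 0.5295 -0.0957  0.092 ] tool [-0.0763 -0.0221  0.1288]
385 271 [ 0.5631 -0.0291  0.092 ] tool [-0.0793  0.0524  0.1288]
327 205 [ 0.4823 -0.0484  0.106 ] tool [-0.0137  0.0013  0.1148]
346 205 [ 0.4885 -0.0348  0.106 ] tool [-0.0137  0.0163  0.1148]
357 205 [ 0.4921 -0.0269  0.106 ] tool [-0.0137  0.0249  0.1148]
351 214 [ 0.4967 -0.0341  0.107 ] tool [-0.0209  0.0203  0.1138]
351 234 [ 0.5124 -0.0409  0.107 ] tool [-0.0379  0.0206  0.1138]
```

```bash
python3 -m inch '{"delta_rot":[[0,0,0],[0,0,0],[0,0,0],[0,0,0],[0,0,0],[0,0,0],[0,0,0]],"xyz":[[-0.112,0.044,0.05],[-0.112,0.044,0.15],[-0.112,0.044,0.25],[-0.112,0.044,0.34],[-0.112,0.044,0.34],[-0.112,0.044,0.34],[-0.112,0.044,0.34]],"jaw":[1,1,1,1,1,1,1]}'
python3 - <<'E'
from h import *
s,im=shot('wrist');print(s['time'],s['position'],s['force'])
cv2.imwrite('pics/w2.png',cv2.resize(im[130:330,200:480,::-1],(784,560),interpolation=cv2.INTER_CUBIC))
E
```

```text
time: 2.78
position: [0.5002, -0.0468, 0.1373]
ee_rot: [0.67, 3.068, 0.0]
force: [0.2, 0.2, -0.7]
opening: 0.002
finger_force: 0.0
2.7833 [ 0.50024954 -0.04675579  0.13725395] [ 0.17691651  0.22257934 -0.74763741]
```

View pics/w2.png

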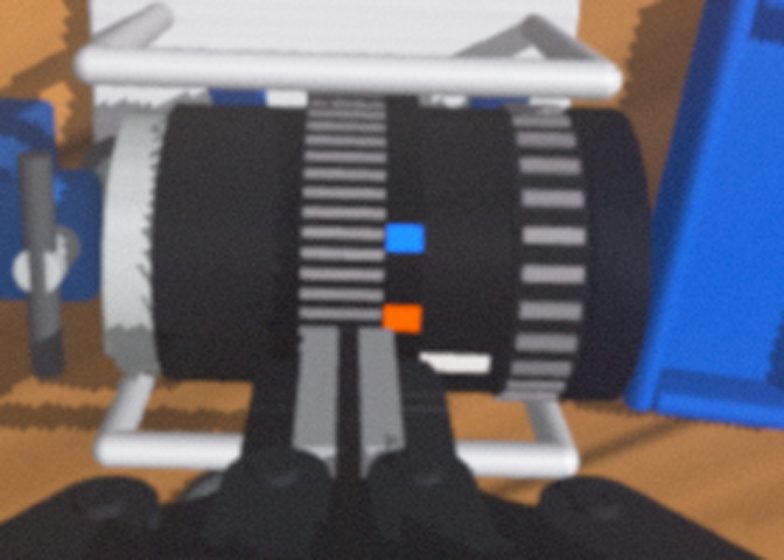

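The crop shows the shut fingertips just ahead of the orange mark (crop 402,318), over the knurl (columns 300-385). White is at index (455,362). I'll check the fingertip footprint against the ring's top.

```bash
python3 - <<'E'
from h import *
s=monitor.observe(); M=R.from_rotvec(s['ee_rot']).as_matrix()
for x in (0.011,0.004,0,-.011): print(x,proj('wrist',s['position']+M@[x,0,.019],s))
v=200+402/2.8,130+318/2.8
p=plane('wrist',*v,.108,s); print('orange tool',M.T@(p-s['position']))
for u,w in ((340,65),(340,455)):
    p=plane('wrist',200+u/2.8,130+w/2.8,.092,s); print('rail tool',M.T@(p-s['position']))
E
```

```text
0.011 (np.float64(325.8597121384874), np.float64(217.53923001368833))
0.004 (np.float64(325.8480168626555), np.float64(230.25004523456607))
0 (np.float64(325.8414489821768), np.float64(237.38823644597622))
-0.011 (np.float64(325.82380443995703), np.float64(256.5649124848198))
orange tool [-0.00825859  0.00990011  0.02952587]
rail tool [ 0.0395349  -0.00239269  0.04540788]
rail tool [-0.04915747 -0.0026382   0.04561308]
```

```bash
python3 -m inch '{"delta_rot":[[0,0,0],[0,0,0],[0,0,0],[0,0,0],[0,0,0]],"xyz":[[0.012,0.004,0.008],[0.012,0.004,0.016],[0.012,0.004,0.024],[0.012,0.004,0.024],[0.012,0.004,0.024]],"jaw":[1,1,1,1,1]}'
python3 -m inch '{"delta_rot":[[0,0,0],[0,0,0],[0,0,0]],"xyz":[[0,0,0.008],[0,0,0.008],[0,0,0.008]],"jaw":[1,1,1]}'
python3 -c "
from h import *
s=monitor.observe();print(s['position'],s['force'])"
```

```text
time: 3.25
position: [0.4973, -0.0449, 0.1299]
ee_rot: [0.672, 3.069, 0.0]
force: [0.2, -0.7, -0.7]
opening: -0.001
finger_force: 0.0
time: 3.5
position: [0.4973, -0.045, 0.1278]
ee_rot: [-0.671, -3.069, 0.0]
force: [0.4, 0.9, -0.5]
opening: -0.002
finger_force: 0.0
[ 0.49731201 -0.04497149  0.12779471] [ 0.36908508  0.92073119 -0.54488752]
```

```bash
for i in 1 2 3; do case $i in
1) python3 -m inch '{"delta_rot":[[0,0,0],[0,0,0],[0,0,0]],"xyz":[[0,0,0.006],[0,0,0.006],[0,0,0.006]],"jaw":[1,1,1]}';;
2) python3 -m inch '{"delta_rot":[[0,0,0],[0,0,0],[0,0,0]],"xyz":[[0,0,0.006],[0,0,0.006],[0,0,0.006]],"jaw":[1,1,1]}';;
3) python3 -m inch '{"delta_rot":[[0,0,0],[0,0,0],[0,0,0]],"xyz":[[0,0,0.004],[0,0,0.004],[0,0,0.004]],"jaw":[1,1,1]}';; esac; done | grep -E 'pos|force:'
```

```text
position: [0.4973, -0.0449, 0.1263]
force: [-0.5, -0.8, 0.4]
finger_force: 0.0
position: [0.4973, -0.0449, 0.1248]
force: [1.1, -1.1, 0.1]
finger_force: 0.0
position: [0.4973, -0.045, 0.1238]
force: [-0.2, -0.1, 0.2]
finger_force: 0.0
```

```bash
for i in 1 2 ; do case $i in
1) python3 -m inch '{"delta_rot":[[0,0,0],[0,0,0],[0,0,0]],"xyz":[[0,0,0.006],[0,0,0.006],[0,0,0.006]],"jaw":[1,1,1]}';;
2) python3 -m inch '{"delta_rot":[[0,0,0],[0,0,0],[0,0,0]],"xyz":[[0,0,0.006],[0,0,0.006],[0,0,0.006]],"jaw":[1,1,1]}';; esac; done | grep -E 'pos|force:'
python3 - <<'E'
from h import *
s,im=shot('wrist');print(s['position'],s['force'])
cv2.imwrite('pics/w3.png',cv2.resize(im[130:330,200:480,::-1],(784,560),interpolation=cv2.INTER_CUBIC))
E
```

```text
position: [0.4973, -0.0449, 0.1223]
force: [0.1, -0.5, -0.5]
finger_force: 0.0
position: [0.4973, -0.0449, 0.1208]
force: [-0.3, -0.6, 0.0]
finger_force: 0.0
[ 0.49729312 -0.04493745  0.12081505] [-0.2717863  -0.57901073  0.0397393 ]
```

View pics/w3.png

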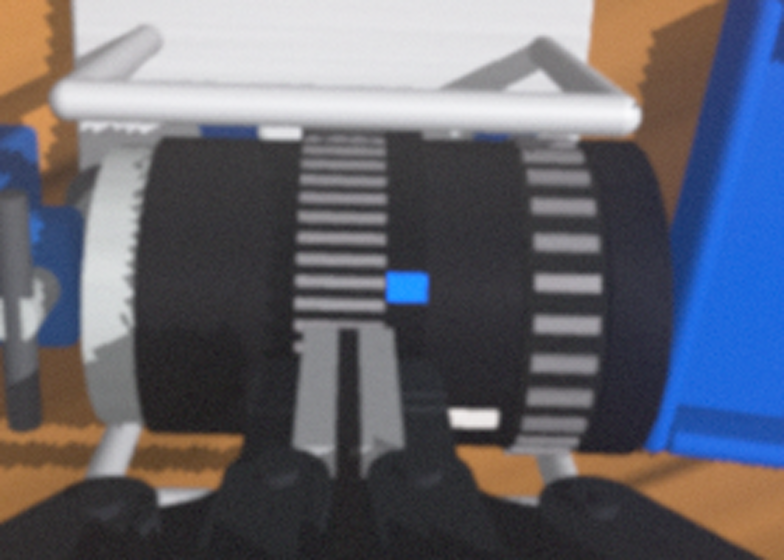

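The fingertips (crop 350,325) are still just off the ring, with no force yet. The blue mark is at (407,287), the index at (472,418), and the ring hasn't moved. I'll keep feeling downward.

```bash
for i in 1 2 3; do case $i in
1) python3 -m inch '{"delta_rot":[[0,0,0],[0,0,0],[0,0,0]],"xyz":[[0,0,0.006],[0,0,0.006],[0,0,0.006]],"jaw":[1,1,1]}';;
2) python3 -m inch '{"delta_rot":[[0,0,0],[0,0,0],[0,0,0]],"xyz":[[0,0,0.006],[0,0,0.006],[0,0,0.006]],"jaw":[1,1,1]}';;
3) python3 -m inch '{"delta_rot":[[0,0,0],[0,0,0],[0,0,0]],"xyz":[[0,0,0.004],[0,0,0.004],[0,0,0.004]],"jaw":[1,1,1]}';; esac; done | grep -E 'pos|[^_]force:'
python3 - <<'E'
from h import *
for _ in range(4): s,im=shot('wrist');print(s['position'],s['force'])
E
```

```text
position: [0.4973, -0.0449, 0.1193]
position: [0.4973, -0.045, 0.1178]
position: [0.4973, -0.0449, 0.1168]
[ 0.49731713 -0.04494566  0.11683811] [ 0.45307487 -0.6373011  -0.52873871]
[ 0.49734581 -0.04495407  0.11688429] [-0.80591451 -0.36056059  0.34165777]
[ 0.49733462 -0.0449245   0.11688866] [-0.04188462  0.88443009  0.25565399]
[ 0.4973675  -0.04494497  0.11691519] [-0.21064408  0.08401893  0.04962978]
```

```bash
python3 - <<'E'
from h import *
v=np.load('w1.npy'); 
s1=dict(position=v[:3],ee_rot=v[3:]);s2=dict(position=np.array([.50025,-.04676,.13725]),ee_rot=v[3:]);s3=dict(position=np.array([.49729,-.04494,.12082]),ee_rot=v[3:])
c=lambda x,y:(200+(x+.5)/2.8-.5,130+(y+.5)/2.8-.5)
r1=ray('wrist',351.06,214.23,s1);r2=ray('wrist',*c(405,239),s2);r3=ray('wrist',*c(407,287),s3)
print(tri(r1,r2),tri(r1,r3),tri(r2,r3))
o1=ray('wrist',350.2,234,s1);o2=ray('wrist',*c(402,318),s2);print('or',tri(o1,o2))
M=R.from_rotvec(v[3:]).as_matrix()
s=monitor.observe(); print('top tool', M.T@(tri(o1,o2)[0]-s['position']))
s,im=shot('wrist'); cv2.imwrite('pics/w4.png',cv2.resize(im[150:310,230:440,::-1],(787,600),interpolation=cv2.INTER_CUBIC))
s,im=shot('side'); cv2.imwrite('pics/s4.png',cv2.resize(im[150:290,240:400,::-1],(686,600),interpolation=cv2.INTER_CUBIC))
E
```

```text
(array([ 0.49720528, -0.0342127 ,  0.10610195]), np.float64(2.8929702764163195e-05)) (array([ 0.4981371 , -0.03445243,  0.1034487 ]), np.float64(8.697696877670738e-05)) (array([ 0.49816455, -0.0344872 ,  0.10331535]), np.float64(2.6140807632902037e-05))
or (array([ 0.51379148, -0.04191171,  0.10278751]), np.float64(9.031483132324584e-05))
top tool [-0.01368733  0.00959335  0.01411865]
```

View pics/s4.png

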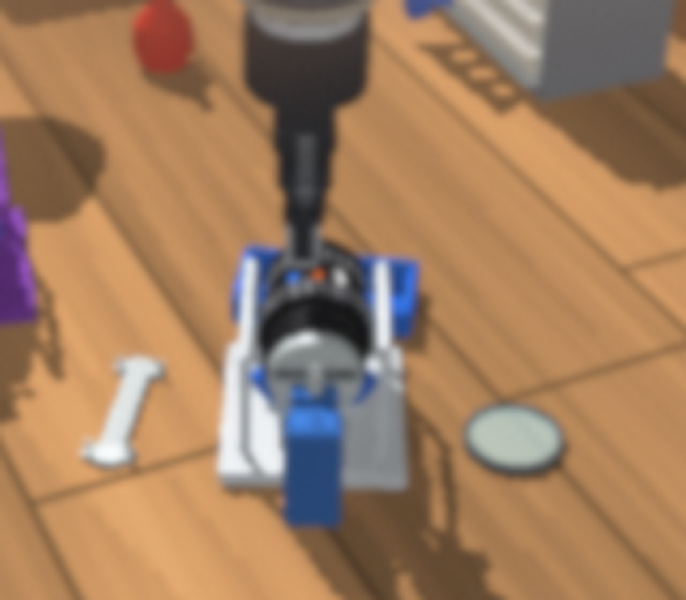

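The side crop shows the fingertip ending at about crop (308,252), above and to the -x side of the ring. Orange is at (318,272) and white at (340,278). I'll work out the true tip height from this view.

```bash
python3 - <<'E'
from h import *
s=monitor.observe(); p=s['position'];print(p)
for dz in (0,.005,.01,.015,.019): 
    q=proj('side',p-[0,0,dz]); w=proj('wrist',p-[0,0,dz],s); print(dz,'side crop',((q[0]-240)*4.2875,(q[1]-150)*4.2857),'wrist crop',((w[0]-230)*3.75,(w[1]-150)*3.75))
q=proj('side',[.5138,-.0419,.1065]);print('orange side',((q[0]-240)*4.2875,(q[1]-150)*4.2857))
E
```

```text
[ 0.49734187 -0.04495124  0.11689893]
0 side crop (np.float64(301.3096705689215), np.float64(269.83767669499156)) wrist crop (np.float64(360.0217998216814), np.float64(388.02640514299685))
0.005 side crop (np.float64(301.1891930498599), np.float64(276.2081156510508)) wrist crop (np.float64(359.84791006515695), np.float64(370.9365598754499))
0.01 side crop (np.float64(301.06929594870473), np.float64(282.54786409430506)) wrist crop (np.float64(359.6833111343566), np.float64(354.7598148226768))
0.015 side crop (np.float64(300.9499750811643), np.float64(288.8571432757896)) wrist crop (np.float64(359.5272777987027), np.float64(339.4248944903892))
0.019 side crop (np.float64(300.85493048911724), np.float64(293.8827760781208)) wrist crop (np.float64(359.4081782081051), np.float64(327.71981412553384))
orange side (np.float64(322.02050697532195), np.float64(274.38888118204716))
```

View pics/w4.png

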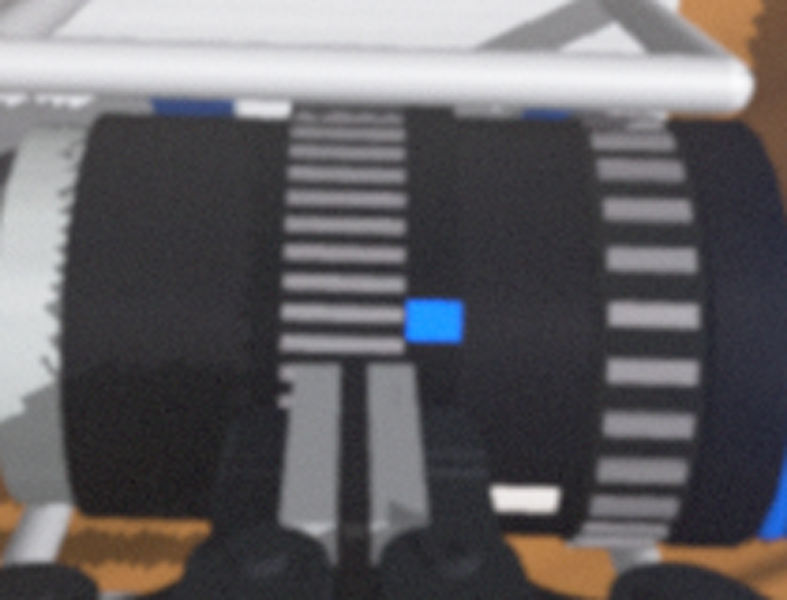

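Both views put the shut tip well short of the nominal 19 mm (pad end near crop row 365 in the wrist view, side row ~252). The fingertip is simply still above the ring, so I'll keep feeling down.

```bash
for i in 1 2 3 4; do case $i in
1) python3 -m inch '{"delta_rot":[[0,0,0],[0,0,0],[0,0,0]],"xyz":[[0,0,0.008],[0,0,0.008],[0,0,0.008]],"jaw":[1,1,1]}';;
2) python3 -m inch '{"delta_rot":[[0,0,0],[0,0,0],[0,0,0]],"xyz":[[0,0,0.008],[0,0,0.008],[0,0,0.008]],"jaw":[1,1,1]}';;
3) python3 -m inch '{"delta_rot":[[0,0,0],[0,0,0],[0,0,0]],"xyz":[[0,0,0.006],[0,0,0.006],[0,0,0.006]],"jaw":[1,1,1]}';;
4) python3 -m inch '{"delta_rot":[[0,0,0],[0,0,0],[0,0,0]],"xyz":[[0,0,0.006],[0,0,0.006],[0,0,0.006]],"jaw":[1,1,1]}';; esac; done | grep -E 'pos|force:|time'
```

```text
time: 6.1
position: [0.4972, -0.0449, 0.1147]
force: [-0.1, 0.3, -0.6]
finger_force: 0.0
time: 6.35
position: [0.4973, -0.0449, 0.1128]
force: [-0.5, 0.4, 0.3]
finger_force: 0.0
time: 6.6
position: [0.4973, -0.0449, 0.1113]
force: [-0.1, -0.4, -0.5]
finger_force: 0.0
time: 6.85
position: [0.4973, -0.0449, 0.1098]
force: [0.1, -0.0, -0.5]
finger_force: 0.0
```

```bash
for i in 1 2 3 4; do case $i in
1) python3 -m inch '{"delta_rot":[[0,0,0],[0,0,0],[0,0,0]],"xyz":[[0,0,0.008],[0,0,0.008],[0,0,0.008]],"jaw":[1,1,1]}';;
2) python3 -m inch '{"delta_rot":[[0,0,0],[0,0,0],[0,0,0]],"xyz":[[0,0,0.008],[0,0,0.008],[0,0,0.008]],"jaw":[1,1,1]}';;
3) python3 -m inch '{"delta_rot":[[0,0,0],[0,0,0],[0,0,0]],"xyz":[[0,0,0.006],[0,0,0.006],[0,0,0.006]],"jaw":[1,1,1]}';;
4) python3 -m inch '{"delta_rot":[[0,0,0],[0,0,0],[0,0,0]],"xyz":[[0,0,0.006],[0,0,0.006],[0,0,0.006]],"jaw":[1,1,1]}';; esac; done | grep -E 'pos|force:|time'
python3 - <<'E'
from h import *
for n in ('wrist',):
    s,im=shot(n);print(s['force']); cv2.imwrite('pics/w5.png',cv2.resize(im[150:310,230:440,::-1],(787,600),interpolation=cv2.INTER_CUBIC))
E
```

```text
time: 7.1
position: [0.4973, -0.0449, 0.1078]
force: [0.3, -0.2, -0.4]
finger_force: 0.0
time: 7.35
position: [0.4973, -0.0449, 0.1058]
force: [-0.9, 0.3, -0.3]
finger_force: 0.0
time: 7.6
position: [0.4973, -0.0449, 0.1043]
force: [0.0, 0.7, 0.3]
finger_force: 0.0
time: 7.85
position: [0.4973, -0.0449, 0.1028]
force: [-0.2, -0.5, -0.6]
finger_force: 0.0
[-0.16679578 -0.45313185 -0.58455458]
```

View pics/w5.png

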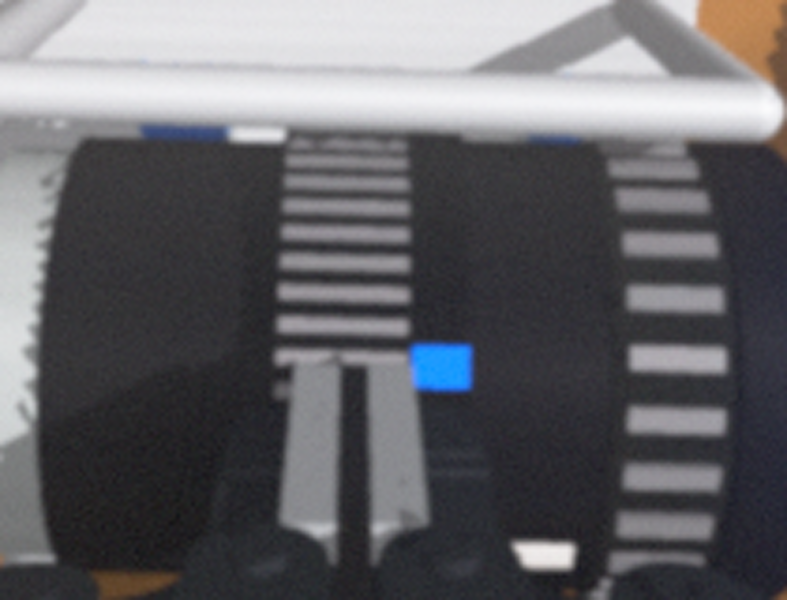

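The shut tip (crop row 365) is still about 10 mm above the ring, level with the blue mark (440,367) in the view. The ring is untouched, so I'll go on.

```bash
for i in 1 2 3 4; do case $i in
1) python3 -m inch '{"delta_rot":[[0,0,0],[0,0,0],[0,0,0]],"xyz":[[-0.008,0,0.008],[-0.008,0,0.016],[-0.008,0,0.016]],"jaw":[1,1,1]}';;
2) python3 -m inch '{"delta_rot":[[0,0,0],[0,0,0],[0,0,0]],"xyz":[[0,0,0.008],[0,0,0.008],[0,0,0.008]],"jaw":[1,1,1]}';;
3) python3 -m inch '{"delta_rot":[[0,0,0],[0,0,0],[0,0,0]],"xyz":[[0,0,0.008],[0,0,0.008],[0,0,0.008]],"jaw":[1,1,1]}';;
4) python3 -m inch '{"delta_rot":[[0,0,0],[0,0,0],[0,0,0]],"xyz":[[0,0,0.006],[0,0,0.006],[0,0,0.006]],"jaw":[1,1,1]}';; esac; done | grep -E 'pos|force:|time'
```

```text
time: 8.15
position: [0.4991, -0.0458, 0.0985]
force: [-0.5, 0.1, 0.3]
finger_force: 0.0
time: 8.4
position: [0.4992, -0.0458, 0.0969]
force: [-0.4, -0.1, 2.2]
finger_force: 0.7
time: 8.65
position: [0.4993, -0.0458, 0.0951]
force: [-1.3, -0.1, 4.5]
finger_force: 2.5
time: 8.9
position: [0.4994, -0.0459, 0.0938]
force: [-0.6, -1.1, 7.0]
finger_force: 3.7
```

Contact, about 7 N. Next is the drag, in small steps.

```bash
python3 -m inch '{"delta_rot":[[0,0,0],[0,0,0],[0,0,0],[0,0,0],[0,0,0]],"xyz":[[-0.004,0,0],[-0.008,0,0],[-0.012,0,0],[-0.016,0,0],[-0.016,0,0]],"jaw":[1,1,1,1,1]}'
python3 - <<'E'
from h import *
import json
def marks():
    s,im=shot('wrist'); hsv=cv2.cvtColor(im,cv2.COLOR_RGB2HSV); v=np.load('w1.npy')
    M=R.from_rotvec(s['ee_rot']).as_matrix()
    for nm,lo,hi in [('or',(3,150,120),(18,255,255)),('bl',(100,180,180),(112,255,255))]:
        m=cv2.inRange(hsv,lo,hi); n,l,st,c=cv2.connectedComponentsWithStats(m)
        for i in range(1,n):
            if 30<st[i,4]<700 and 335<c[i][0]<365:
                # intersect ray with cylinder: axis at cradle through p0 (z=.070), r=.038
                o,d=ray('wrist',*c[i],s); print(nm,c[i].round(1),st[i,4],'plane.108',plane('wrist',*c[i],.106,s).round(4))
    print(s['time'],s['position'].round(4),s['force'].round(1))
marks()
E
```

```text
time: 9.32
position: [0.5032, -0.0477, 0.0938]
ee_rot: [0.671, 3.068, -0.0]
force: [-1.1, -0.9, 7.2]
opening: 0.001
finger_force: 3.7
or [347.2  75.9] 202 plane.108 [ 0.4349 -0.0077  0.106 ]
bl [348.3 248.9] 205 plane.108 [ 0.4999 -0.0357  0.106 ]
9.3167 [ 0.5032 -0.0477  0.0938] [-1.1 -0.9  7.2]
```

```bash
cat > m.py <<'E'
from h import *
EX=np.array([.91,-.416,0]); rv=np.load('w1.npy')[3:]
def ang(u,v,s,c,sink):
    o,d=ray('wrist',u,v,s); A=np.array([o@EX-c,o[2]-(.070-sink)]);D=np.array([d@EX,d[2]])
    a,b,e=D@D,2*A@D,A@A-.038**2; t=(-b-np.sqrt(b*b-4*a*e))/(2*a); p=A+t*D; return np.degrees(np.arctan2(p[0],p[1]))
from scipy.optimize import brentq
s5=dict(position=np.array([.4973,-.0449,.1028]),ee_rot=rv)
C=brentq(lambda c:ang(347.3,247.5,s5,c,0)+23,.46,.50)
def marks(sink):
    s,im=shot('wrist'); hsv=cv2.cvtColor(im,cv2.COLOR_RGB2HSV)
    for nm,lo,hi in [('or',(3,150,120),(18,255,255)),('bl',(100,180,180),(112,255,255))]:
        m=cv2.inRange(hsv,lo,hi); n,l,st,c=cv2.connectedComponentsWithStats(m)
        for i in range(1,n):
            if 30<st[i,4]<700 and 335<c[i][0]<365 and c[i][1]>150: print(nm,c[i].round(1),st[i,4],'deg',ang(*c[i],s,C,sink))
    print(s['time'],s['position'].round(4),s['force'].round(1),'tcp cradle x',s['position']@EX-C)
E
python3 - <<'E'
from m import *
print(C); s2=dict(position=np.array([.50025,-.04676,.13725]),ee_rot=rv)
print('w2 blue',ang(344.3,215,s2,C,0),'orange',ang(343.3,243.3,s2,C,0))
marks(.0035)
E
```

```text
0.4819885702371153
w2 blue -23.117835392622602 orange 0.9870008722446618
bl [348.3 249. ] 203 deg -16.49673809887346
9.3667 [ 0.5032 -0.0477  0.0938] [-0.7 -0.7  7.1] tcp cradle x -0.004226660215847222
```

The ring follows the finger without slipping: 6.5° turned for 4 mm. I'll continue.

```bash
python3 -m inch '{"delta_rot":[[0,0,0],[0,0,0],[0,0,0],[0,0,0],[0,0,0],[0,0,0],[0,0,0],[0,0,0],[0,0,0],[0,0,0]],"xyz":[[-0.004,0,0],[-0.008,0,0],[-0.012,0,0],[-0.016,0,0],[-0.020,0,0],[-0.024,0,0],[-0.028,0,0],[-0.032,0,0],[-0.032,0,0],[-0.032,0,0]],"jaw":[1,1,1,1,1,1,1,1,1,1]}' | grep -v rot
python3 -c "
from m import *
marks(.0035)"
```

```text
time: 10.25
position: [0.5106, -0.0513, 0.0939]
force: [-0.6, -2.8, 7.3]
opening: 0.002
finger_force: 3.6
bl [348.5 250.4] 189 deg -3.9502768047350276
10.25 [ 0.5106 -0.0513  0.0939] [-0.6 -2.8  7.3] tcp cradle x 0.003938400267066933
```

19° is turned, past the crest. It needs about 3 mm more, then I lift.

```bash
python3 -m inch '{"delta_rot":[[0,0,0],[0,0,0],[0,0,0],[0,0,0],[0,0,0]],"xyz":[[-0.004,0,0],[-0.008,0,0],[-0.012,0,0],[-0.012,0,0],[-0.012,0,0]],"jaw":[1,1,1,1,1]}' | grep -v rot
python3 -c "
from m import *
marks(.0035)"
```

```text
time: 10.72
position: [0.5134, -0.0526, 0.0939]
force: [-1.1, -3.1, 8.6]
opening: -0.003
finger_force: 3.5
bl [348.5 250.4] 189 deg 0.6637195585343737
10.7167 [ 0.5134 -0.0526  0.0939] [-1.1 -3.1  8.6] tcp cradle x 0.00702884252380076
```

At the stop, so I lift straight up.

```bash
python3 -m inch '{"delta_rot":[[0,0,0],[0,0,0],[0,0,0],[0,0,0],[0,0,0],[0,0,0],[0,0,0],[0,0,0],[0,0,0],[0,0,0]],"xyz":[[0,0,-0.004],[0,0,-0.010],[0,0,-0.018],[0,0,-0.03],[0,0,-0.06],[0,0,-0.12],[0,0,-0.2],[0,0,-0.24],[0,0,-0.24],[0,0,-0.24]],"jaw":[1,1,1,1,1,1,1,1,1,1]}' | grep -v rot
python3 - <<'E'
from m import *
marks(0)
s,im=shot('wrist'); cv2.imwrite('pics/w6.png',cv2.resize(im[130:330,200:480,::-1],(784,560),interpolation=cv2.INTER_CUBIC))
E
```

```text
time: 11.6
position: [0.5128, -0.052, 0.1535]
force: [-0.2, -0.4, -0.8]
opening: -0.003
finger_force: 0.0
or [339.9 232.4] 100 deg 24.93413281308074
bl [341.2 210.1] 109 deg 0.5862172291182625
11.6 [ 0.5128 -0.052   0.1535] [-0.2 -0.4 -0.8] tcp cradle x 0.006278505409293977
```

View pics/w6.png

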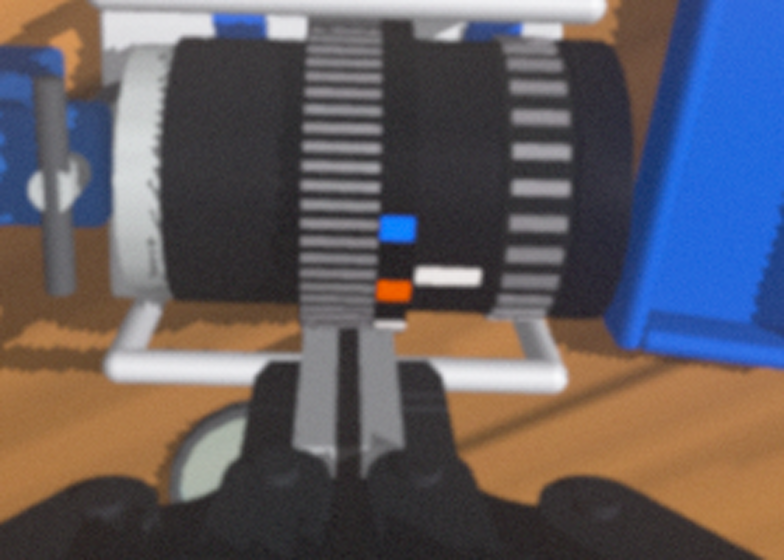

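The picture shows orange (394,290) beside the index line (447,277), with white below it at (390,323). The ring's measured turn is 23.6–24°, and the 13-row offset matches the barrel's smaller radius. The finger is clear and the force is zero.

```bash
python3 -c "
from plant import ticket
print(ticket.hand_in())"
```

```text
the job is handed in; nothing more can be done
None
```

I dragged the aperture ring one click into its middle stop (about 24° turned, orange mark at the index line), lifted clear, and handed the job in at about 12 s. The hand-in gave no verdict.

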